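Battery changeover: flat packs onto the chargers, charged packs into the docks

ROBOT

A 6-joint arm with a two-finger parallel gripper is mounted at the origin on a cart in front of the work surface, level with it; the furniture and walls round the work are solid. World frame = base frame: x ahead of the robot, y to its left, z up, the work surface at z = 0. Lengths are in m, angles in degrees, forces in N, time in s.
With the tool pointing down it reaches from about 0.375 to 0.9 m from the base axis. Payload 3.1 kg.
Tool frame: the origin (TCP) lies at the very end of the fingers, on their centre line; the grasp point (between the pads) lies behind it (bot.grip_depth is the z of the grasp point in the tool frame, in m); z points along the fingers, y is the direction in which the jaws open and shut (so a half turn about z gives the same grasp; the last joint's range is limited). The gripper opens to 87 mm and grips with 3 to 60 N. Pads are 19 mm wide; open, the fingers measure 117 mm over their backs; the gripper's body (75 mm by 190 mm) begins 51 mm behind the grasp point.
Start: joints at [-86.889, 30.224, 82.088, -0, 67.689, -10.227], TCP at [0.144, -0.608, 0.223] pointing down, gripper open.
Joint ranges: [-176.69, 176.69], [-43.24, 126.21], [12.49, 139.97], [-82, 262], [0, 151.66], [-163.58, 163.58]. Speed limits (degrees/s): [159.86, 159.86, 180, 180, 180, 180].

INTERFACE

Orientations are given as a 3x3 rotation matrix whose columns are the frame's x, y, z axes.
In Python, from rig import bot, vision gives the robot as it stands. The module is installed in compiled form; this text tells all that it offers.
- The arm moves only by the shell command python3 -m jog 'ROWS'. ROWS is JSON, a list of rows, each a list of 3 entries, a list of its own where there are three numbers: the shift along the tool's x, y, z in mm, then the turn, a rotation vector about the tool's x, y, z in degrees, then the closure, from 0 (fully open) to 1 (shut). In form: [[[dx, dy, dz], [wx, wy, wz], fingers], ...]. A call has 1 to 12 rows; each row is the pose to reach, as a shift and turn from the pose commanded when the call began, along the tool's axes at that moment; what a row does not reach only later rows make up. A row lasts 1/12 s, in which the tool goes at most 41.7 mm and 7.16 degrees, less where a joint would pass 70% of its speed; a pose out of reach is approached as far as the arm can. A call with a gripper value outside its range is refused whole. The fingers move at their own pace and stop on an object; the grip force is fixed at half the most. Time passes only in rows, so rows that repeat a pose let the fingers close. It gives the time, the measured TCP pose, the force and the opening at its end, in the units of the state.
- bot.read_state(): the state, without advancing time (a new reading comes with each control period).
- vision.capture(name): name is "scene" or "top" or "wrist"; returns the picture (384x512x3 uint8, red, green, blue); there is no depth.
- vision.camera_info(name): a dict with "intrinsics" (3x3 intrinsics, pixels), "dist" ([k1, k2, p1, p2, k3] as OpenCV has them; the pictures are not rectified), "camera_from_world" (4x4, takes a point from world to camera coordinates); the wrist camera has in their place "mount" (4x4, takes a point from camera to tool coordinates, whose origin is the TCP and whose axes are the flange's). Camera axes: x right, y up, looking along -z (the intrinsics and any distortion apply to the point x, -y, -z); pixel columns grow to the right and rows downward; lengths in m; the calibration is good to about 2 mm. A picture is of the moment at which its call begins: read the wrist's pose just before it. camera_info takes no time and is no camera call.
- bot.hand_in(): hands the job in, once; it reports no verdict.
The state is a dict: "time_s": time; "joint_positions": joint angles; "qvel": joint speeds; "tau": joint torques, N m; "position": TCP position; "tcp_rot": TCP orientation; "force": force on the tool from outside, world axes, zero at the start; "moment": the same for the moment, N m; "opening": opening from 0.0 (shut) to 1.0 (fully open).
Only numpy, scipy, OpenCV 4.12 (cv2) and the standard library are available. Lean on these libraries where they do the work, as an engineer would, in place of code of your own. Each camera call takes 0.05 s, during which the arm holds its last target. There are 200 camera calls.

TASK

The packs on the two grey chargers are full (four green lamps) and the packs in the two plywood docks are flat (one red lamp): change them over, so that the flat packs are on the chargers and the charged ones in the docks, wide packs in the wide charger and dock and slim packs in the slim ones. Each well takes only one pack; the empty black mat is free for setting one down in the meantime. Do not tip the packs over, and leave each one standing fully down in its well.

Things in the scene. Friction and masses are not known exactly. Their poses are not given: they have to be found in the camera images.
- wide_charged: Wide battery pack, CHARGED (four green lamps on top). Origin: centre of its underside; x along, z up. Black foot 100 x 50 x 14 mm, on it a dark grey case 112 (x) x 60 (y) x 48 mm with a light grey top, 63 mm high in all; 0.4 to 0.7 kg. Grasp it across the 60 mm, fingertips 22 to 45 mm above its underside. At the start in the well of the wide charger
- wide_flat: Wide battery pack, FLAT (one red lamp on top, three dark). Origin: centre of its underside; x along, z up. Black foot 100 x 50 x 14 mm, on it a dark grey case 112 (x) x 60 (y) x 48 mm with a light grey top, 63 mm high in all; 0.4 to 0.7 kg. Grasp it across the 60 mm, fingertips 22 to 45 mm above its underside. At the start in the well of the wide dock
- slim_charged: Slim battery pack, CHARGED (four green lamps on top). Origin: centre of its underside; x along, z up. Black foot 68 x 34 x 14 mm, on it a dark grey case 80 (x) x 44 (y) x 48 mm with a light grey top, 63 mm high in all; 0.2 to 0.4 kg. Grasp it across the 44 mm, fingertips 22 to 45 mm above its underside. At the start in the well of the slim charger
- slim_flat: Slim battery pack, FLAT (one red lamp on top, three dark). Origin: centre of its underside; x along, z up. Black foot 68 x 34 x 14 mm, on it a dark grey case 80 (x) x 44 (y) x 48 mm with a light grey top, 63 mm high in all; 0.2 to 0.4 kg. Grasp it across the 44 mm, fingertips 22 to 45 mm above its underside. At the start in the well of the slim dock
- charger_wide_seat (a point): Wide charger: grey plastic, a raised dark housing (36 mm long, 36 high) at its +x end, fixed. This point: centre of the well's floor, 16 mm above the bench; x along, z up. Well 112 (x) x 62 (y) x 11 mm deep, rim at 27 mm, outside 130 x 80 mm and the housing. A seated pack has its origin at this height, 6 mm play each side, its case 3 mm above the rim; either way round is right
- charger_slim_seat (a point): Slim charger: grey plastic, a raised dark housing (36 mm long, 36 high) at its +x end, fixed. This point: centre of the well's floor, 16 mm above the bench; x along, z up. Well 80 (x) x 46 (y) x 11 mm deep, rim at 27 mm, outside 98 x 64 mm and the housing. A seated pack has its origin at this height, 6 mm play each side, its case 3 mm above the rim; either way round is right
- dock_wide_seat (a point): Wide dock: plain pale plywood tray, fixed. This point: centre of the well's floor, 10 mm above the bench; x along, z up. Well 112 (x) x 62 (y) x 11 mm deep, rim at 21 mm, outside 136 x 86 mm. A seated pack has its origin at this height, 6 mm play each side, its case 3 mm above the rim; either way round is right
- dock_slim_seat (a point): Slim dock: plain pale plywood tray, fixed. This point: centre of the well's floor, 10 mm above the bench; x along, z up. Well 80 (x) x 46 (y) x 11 mm deep, rim at 21 mm, outside 104 x 70 mm. A seated pack has its origin at this height, 6 mm play each side, its case 3 mm above the rim; either way round is right
- mat: Empty black rubber mat, 150 mm (x) by 110 mm (y), 3 mm thick, fixed; origin at the centre of its underside. Nothing stands on it at the start: a clear spot to put a pack down for the moment
Things that resemble listed ones, but are neither listed nor needed, are in the scene too. Leave any purple look-alike of the slim_flat alone.

How it is judged:
By the outcome, as a careful person would: the job done as asked, in the order asked, and still so for the second after the job is handed in, with the robot touching nothing.
It also fails if it takes over 144 s, if anything falls off the work surface, if the arm or the gripper's body presses on something with over 40 N, if the wrist force passes 120 N, or if a joint passes its speed limit or range.

## Working session

There is one attempt and no reset: what is moved stays moved. The work goes in short steps, Python scripts to look and compute and a shell command to move; the robot and the scene stay as the last step left them, time stands still between calls to the robot, and variables do not carry over. Pictures are saved under pics/ and viewed, about 12 in all and at most 16, crops included, and the job is handed in when it is done.

```bash
mkdir -p pics; python3 - <<'E'
from rig import bot, vision
import cv2
for n in ("scene","top"):
    im=vision.capture(n); cv2.imwrite(f"pics/{n}0.png",cv2.resize(im[:,:,::-1],(800,600),interpolation=cv2.INTER_CUBIC))
    cv2.imwrite(f"pics/{n}0_raw.png",im[:,:,::-1])
    c=vision.camera_info(n); print(n,c)
print(vision.camera_info("wrist")); s=bot.read_state(); print(s, bot.grip_depth)
E
```

```text
scene {'intrinsics': array([[481.08254057,   0.        , 251.84216659],
       [  0.        , 481.08254057, 194.91796164],
       [  0.        ,   0.        ,   1.        ]]), 'dist': array([-0.17791366,  0.        ,  0.        ,  0.        ,  0.        ]), 'camera_from_world': array([[-0.49580471, -0.8683424 ,  0.01261569,  0.2209991 ],
       [ 0.47821626, -0.26086749,  0.83860441, -0.2519587 ],
       [-0.72490475,  0.42181705,  0.54459479, -1.16367692],
       [ 0.        ,  0.        ,  0.        ,  1.        ]])}
top {'intrinsics': array([[455.78097836,   0.        , 257.56645264],
       [  0.        , 455.78097836, 193.42899123],
       [  0.        ,   0.        ,   1.        ]]), 'dist': array([-0.09893714,  0.        ,  0.        ,  0.        ,  0.        ]), 'camera_from_world': array([[-0.01931683, -0.9998012 ,  0.00494256,  0.01964622],
       [ 0.99737084, -0.01892407,  0.06995197, -0.47760535],
       [-0.06984453,  0.00628082,  0.99753812, -1.35897382],
       [ 0.        ,  0.        ,  0.        ,  1.        ]])}
{'intrinsics': array([[336.708595  ,   0.        , 2
[... 634 characters left out ...]
5293e+01, -6.50839349e-04,
        6.76897247e+01, -1.02290693e+01]), 'qvel': array([-0.04151896, -0.12178794, -0.09135221,  0.13596198,  0.0175604 ,
       -0.03682379]), 'tau': array([-3.85017538e-04, -4.40985096e+01, -1.77150536e+01,  6.34726952e-02,
        5.34169714e-02, -4.42742112e-05]), 'position': array([ 0.14419052, -0.60746449,  0.22166044]), 'tcp_rot': array([[ 9.73011582e-01,  2.30756250e-01, -1.17575367e-04],
       [ 2.30756030e-01, -9.73009650e-01,  1.96881785e-03],
       [ 3.39915058e-04, -1.94281380e-03, -9.99998055e-01]]), 'force': array([0.14569135, 0.25350823, 0.21888516]), 'moment': array([-0.03555744, -0.02986061,  0.02680429]), 'opening': 0.9978903248280526} -0.0187
```

View pics/top0.png

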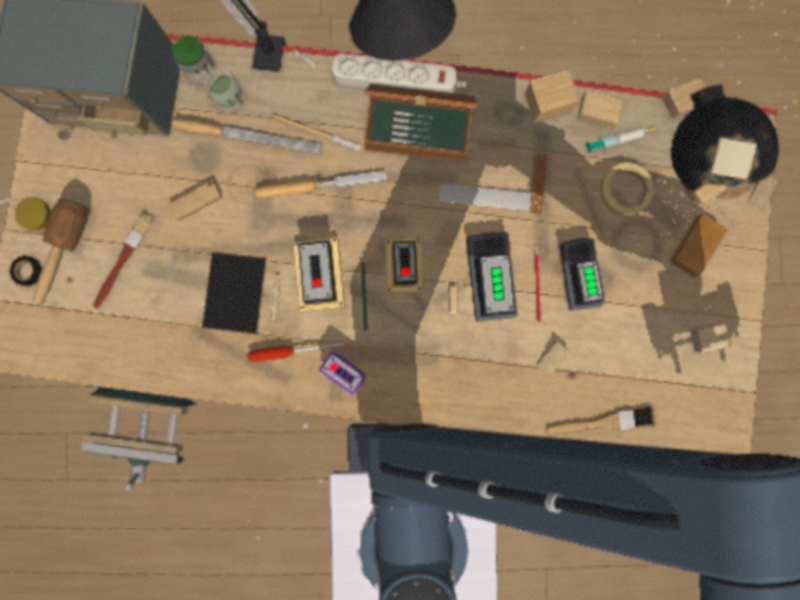

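View pics/scene0.png

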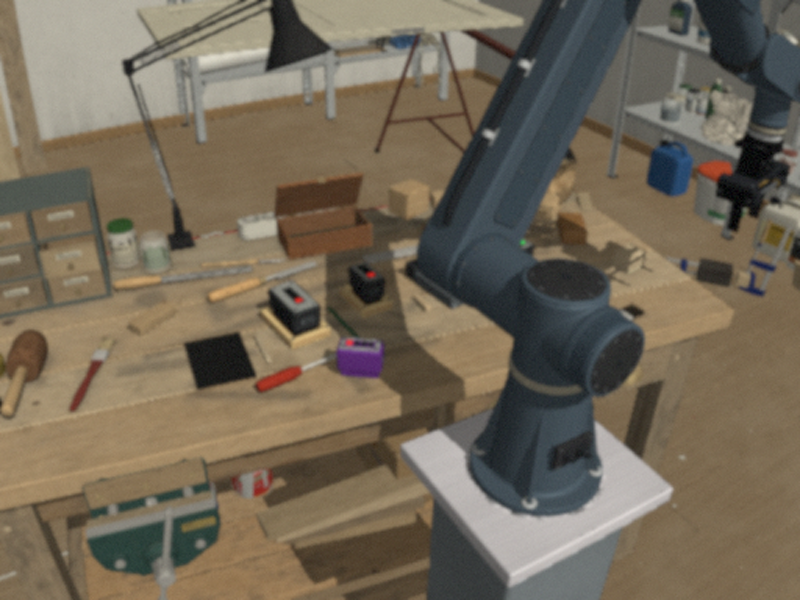

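```bash
cat > h.py <<'E'
import numpy as np, cv2
from rig import bot, vision
def pose():
    s=bot.read_state(); return np.array(s["position"]),np.array(s["tcp_rot"])
def cam(name, P=None):
    c=vision.camera_info(name)
    if name=="wrist":
        p,R=P if P else pose(); T=np.eye(4); T[:3,:3]=R; T[:3,3]=p
        wc=T@c["mount"]
    else: wc=np.linalg.inv(c["camera_from_world"])
    return c,wc
def p2w(name,uv,z,P=None):
    "pixels (N,2) to world at height z"
    c,wc=cam(name,P)
    n=cv2.undistortPoints(np.array(uv,float).reshape(-1,1,2),c["intrinsics"],c["dist"])[:,0]
    d=np.c_[n[:,0],-n[:,1],-np.ones(len(n))]@wc[:3,:3].T; o=wc[:3,3]
    return o+d*((z-o[2])/d[:,2])[:,None]
def w2p(name,X,P=None):
    c,wc=cam(name,P); X=np.array(X,float).reshape(-1,3)
    q=(X-wc[:3,3])@wc[:3,:3]; q=q*[1,-1,-1]
    return cv2.projectPoints(q,np.zeros(3),np.zeros(3),c["intrinsics"],c["dist"])[0][:,0]
def go(x,y,z,yaw):
    "rows needed: tool x axis at yaw deg in world, pointing down"
    from scipy.spatial.transform import Rotation as Ro
    p,R=pose(); c,s=np.cos(np.radians(yaw)),np.sin(np.radians(yaw))
    D=np.array([[c,s,0],[s,-c,0],[0,0,-1]])
    r=Ro.from_matrix(R.T@D).as_rotvec(degrees=True)
    print("shift mm",np.round(R.T@(np.array([x,y,z])-p)*1000,1),"turn",np.round(r,2))
def box(im,name,x,y,yaw,L,W,z,col,P=None,s=1,off=(0,0)):
    c,n=np.cos(np.radians(yaw)),np.sin(np.radians(yaw))
    X=[[x+c*a-n*b,y+n*a+c*b,z] for a,b in((L/2,W/2),(L/2,-W/2),(-L/2,-W/2),(-L/2,W/2))]
    q=((w2p(name,X,P)-off+.5)*s).astype(int); cv2.polylines(im,[q.reshape(-1,1,2)],True,col,1,cv2.LINE_AA)
E
python3 - <<'E'
import cv2,numpy as np
im=cv2.imread("pics/top0_raw.png")
f=lambda x:cv2.resize(im[145:215,x:x+155],None,fx=5,fy=4*1.0,interpolation=cv2.INTER_CUBIC)
f=lambda x:cv2.resize(im[147:217,x:x+155],None,fx=4,fy=4,interpolation=cv2.INTER_CUBIC)
cv2.imwrite("pics/crop1.png",np.vstack([f(125),f(240)]))
E
```

```text
(no output)
```

View pics/crop1.png

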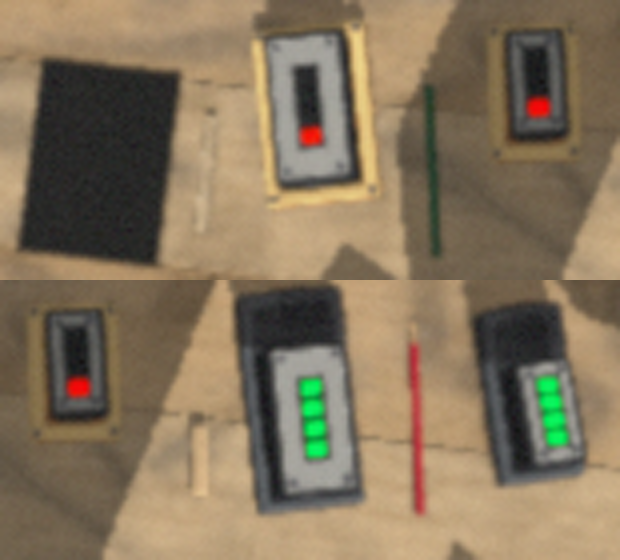

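```bash
python3 - <<'E'
from h import *
def r(pts,row): return [[125+115*row+x/4-.5+.5, 147+(y-280*row)/4] for x,y in pts]
def rect(n,pts,row,z):
    X=p2w("top",r(pts,row),z); c=X.mean(0)
    a=(X[0]+X[1]-X[2]-X[3]); b=X[0]+X[3]-X[1]-X[2]
    yaw=[np.degrees(np.arctan2(a[1],a[0])),np.degrees(np.arctan2(-b[0],b[1]))]
    print(n,np.round(c*1000,1),"yaw",np.round(yaw,1),"size",np.round([np.linalg.norm(a)*500,np.linalg.norm(b)*500]))
    return X
rect("mat",[(43,60),(180,73),(156,263),(20,248)],0,.003)
rect("wflat",[(267,38),(343,32),(357,180),(281,186)],0,.073)
rect("wdock",[(253,30),(361,22),(380,198),(272,207)],0,.021)
rect("sflat",[(510,34),(563,33),(567,135),(514,138)],0,.073)
rect("sdock",[(490,27),(578,23),(580,158),(493,160)],0,.021)
rect("wchg",[(268,350),(340,345),(357,490),(284,495)],1,.079)
rect("schg",[(517,367),(567,362),(582,460),(533,465)],1,.079)
for n,p,L in(("wch",[(236,297),(340,287),(362,500),(262,511)],.130),("sch",[(475,313),(557,302),(583,470),(500,483)],.098)):
    X=rect(n,p,1,.027); m=(X[2]+X[3])/2; a=X[0]+X[1]-X[2]-X[3]; a/=np.linalg.norm(a); print(" seat",np.round((m+a*L/2)*1000,1))
E
```

```text
mat [504.4 340.1   3. ] yaw [-7.3 -6.9] size [146. 106.]
wflat [533.  168.4  73. ] yaw [4.8 3.4] size [109.  55.]
wdock [535.  170.9  21. ] yaw [5.5 3.4] size [135.  82.]
sflat [547.3   3.5  73. ] yaw [1.1 1.1] size [75. 39.]
sdock [548.6   5.4  21. ] yaw [-0.1  0.9] size [102.  66.]
wchg [ 503.5 -164.8   79. ] yaw [4.8 2.9] size [106.  53.]
schg [ 505.1 -338.8   79. ] yaw [6.9 4.7] size [72. 37.]
wch [ 524.8 -163.4   27. ] yaw [4.7 4.9] size [162.  78.]
 seat [ 508.6 -164.7   27. ]
sch [ 526.7 -337.6   27. ] yaw [6.4 7.2] size [130.  64.]
 seat [ 511.  -339.4   27. ]
```

```bash
python3 -c "
from h import *
go(.504,-.165,.20,4.8)"
```

```text
shift mm [ 452.2 -347.5   22.5] turn [-0.11 -0.01  8.54]
```

```bash
python3 -m jog '[[[452,-347.5,0],[-0.1,0,8.5],0],[[452,-347.5,0],[-0.1,0,8.5],0],[[452,-347.5,0],[-0.1,0,8.5],0],[[452,-347.5,0],[-0.1,0,8.5],0],[[452,-347.5,0],[-0.1,0,8.5],0],[[452,-347.5,0],[-0.1,0,8.5],0],[[452,-347.5,0],[-0.1,0,8.5],0],[[452,-347.5,0],[-0.1,0,8.5],0],[[452,-347.5,0],[-0.1,0,8.5],0],[[452,-347.5,0],[-0.1,0,8.5],0],[[452,-347.5,0],[-0.1,0,8.5],0],[[452,-347.5,22],[-0.1,0,8.5],0]]'
python3 - <<'E'
from h import *
go(.504,-.165,.20,4.8)
E
```

```text
time_s: 1.1
position: [0.4608, -0.2194, 0.2155]
tcp_rot: [[0.996, 0.084, 0.003], [0.084, -0.996, -0.003], [0.002, 0.004, -1.0]]
force: [0.2, -0.5, -0.1]
opening: 0.996
shift mm [ 47.6 -50.6  15.4] turn [ 0.21 -0.13  0.04]
```

```bash
python3 -m jog '[[[30,-33,10],[0,0,0],0],[[30,-33,10],[0,0,0],0],[[30,-33,10],[0,0,0],0],[[30,-33,10],[0,0,0],0]]'
python3 - <<'E'
from h import *
P=pose(); im=vision.capture("wrist")[:,:,::-1].copy()
cv2.imwrite("pics/w1_raw.png",im)
for (x,y,a,L,W,z,c) in((.504,-.165,4.8,.112,.06,.0785,(0,255,255)),(.506,-.165,4.8,.130,.080,.027,(255,0,255))): box(im,"wrist",x,y,a,L,W,z,c,P)
cv2.imwrite("pics/w1.png",cv2.resize(im,(800,600),interpolation=cv2.INTER_CUBIC))
go(.504,-.165,.20,4.8)
E
```

```text
time_s: 1.43
position: [0.4859, -0.1853, 0.2042]
tcp_rot: [[0.996, 0.086, -0.001], [0.086, -0.996, -0.002], [-0.001, 0.002, -1.0]]
force: [0.7, -0.3, -0.3]
opening: 1.003
shift mm [ 20.  -19.5   4.4] turn [0.12 0.03 0.02]
```

View pics/w1.png

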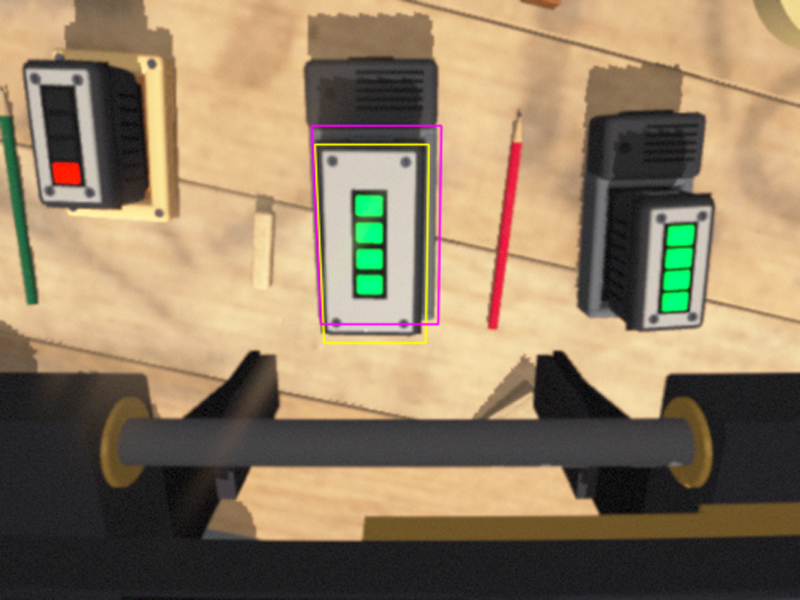

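```bash
python3 -c "
from h import *
go(.508,-.164,.10,4.8);go(.508,-.164,.046,4.8)"
```

```text
shift mm [ 24.1 -20.4 104.4] turn [0.12 0.03 0.02]
shift mm [ 24.1 -20.5 158.4] turn [0.12 0.03 0.02]
```

```bash
python3 -m jog '[[[24,-20.5,30],[0,0,0],0],[[24,-20.5,65],[0,0,0],0],[[24,-20.5,100],[0,0,0],0],[[24,-20.5,100],[0,0,0],0],[[24,-20.5,100],[0,0,0],0],[[24,-20.5,100],[0,0,0],0]]'; python3 -c "
from h import *
go(.508,-.164,.046,4.8)"
```

```text
time_s: 1.98
position: [0.5089, -0.1649, 0.1059]
tcp_rot: [[0.997, 0.082, 0.002], [0.082, -0.997, -0.003], [0.002, 0.003, -1.0]]
force: [0.5, 0.3, 0.4]
opening: 0.999
shift mm [-1.  -1.2 59.8] turn [ 0.18 -0.11 -0.09]
```

```bash
python3 -m jog '[[[-1,-1,30],[0,0,0],0],[[-1,-1,50],[0,0,0],0],[[-1,-1,60],[0,0,0],0],[[-1,-1,60],[0,0,0],0],[[-1,-1,60],[0,0,0],0],[[-1,-1,60],[0,0,0],1],[[-1,-1,60],[0,0,0],1],[[-1,-1,60],[0,0,0],1],[[-1,-1,60],[0,0,0],1],[[-1,-1,60],[0,0,0],1],[[-1,-1,60],[0,0,0],1],[[-1,-1,60],[0,0,0],1]]'; python3 -m jog '[[[0,0,0],[0,0,0],1],[[0,0,0],[0,0,0],1],[[0,0,-10],[0,0,0],1],[[0,0,-25],[0,0,0],1],[[0,0,-50],[0,0,0],1],[[0,0,-80],[0,0,0],1],[[0,0,-110],[0,0,0],1],[[0,0,-120],[0,0,0],1],[[0,0,-120],[0,0,0],1],[[0,0,-120],[0,0,0],1]]'; python3 -c "
from h import *
go(.504,.340,.170,-7)"
```

```text
time_s: 2.98
position: [0.5079, -0.1627, 0.0449]
tcp_rot: [[0.996, 0.085, 0.001], [0.085, -0.996, -0.003], [0.001, 0.003, -1.0]]
force: [-0.5, -0.9, 4.3]
opening: 0.688
time_s: 3.82
position: [0.5064, -0.1614, 0.1636]
tcp_rot: [[0.996, 0.084, -0.001], [0.084, -0.996, -0.001], [-0.001, 0.001, -1.0]]
force: [0.2, 0.3, -5.8]
opening: 0.689
shift mm [  39.9 -499.8   -6.7] turn [ 0.04  0.08 11.84]
```

```bash
python3 -m jog '[[[2,-15,-6],[0,0,0.5],1],[[4,-45,-6],[0,0,1],1],[[6,-80,-6],[0,0,2],1],[[9,-115,-6],[0,0,3],1],[[12,-150,-6],[0,0,4],1],[[15,-185,-6],[0,0,5],1],[[18,-220,-6],[0,0,6],1],[[20,-255,-6],[0,0,7],1],[[23,-290,-6],[0,0,8],1],[[26,-325,-6],[0,0,9],1],[[30,-360,-6],[0,0,10],1],[[34,-395,-6],[0,0,11],1]]';python3 -m jog '[[[3,-30,0],[0,0,1],1],[[5,-60,0],[0,0,1],1],[[6,-80,0],[0,0,1],1],[[7,-97,0],[0,0,1],1],[[7,-97,0],[0,0,1],1],[[7,-97,0],[0,0,1],1],[[7,-97,0],[0,0,1],1]]'; python3 -c "
from h import *
go(.504,.340,.033,-7)
im=vision.capture('top')[:,:,::-1]; cv2.imwrite('pics/top1_raw.png',im)
a=im[140:220,125:280].copy();b=im[140:220,240:395].copy()
cv2.imwrite('pics/top1.png',cv2.resize(b,None,fx=5,fy=5,interpolation=cv2.INTER_CUBIC))"
```

```text
time_s: 4.82
position: [0.5053, 0.2356, 0.1665]
tcp_rot: [[0.994, -0.108, -0.007], [-0.108, -0.994, -0.003], [-0.006, 0.004, -1.0]]
force: [0.4, -1.0, -6.2]
opening: 0.688
time_s: 5.4
position: [0.5233, 0.3289, 0.1668]
tcp_rot: [[0.992, -0.124, -0.005], [-0.125, -0.992, -0.005], [-0.005, 0.005, -1.0]]
force: [-1.1, -1.4, -5.7]
opening: 0.686
shift mm [-19.9  -9.3 133.9] turn [ 0.3   0.27 -0.15]
```

View pics/top1.png

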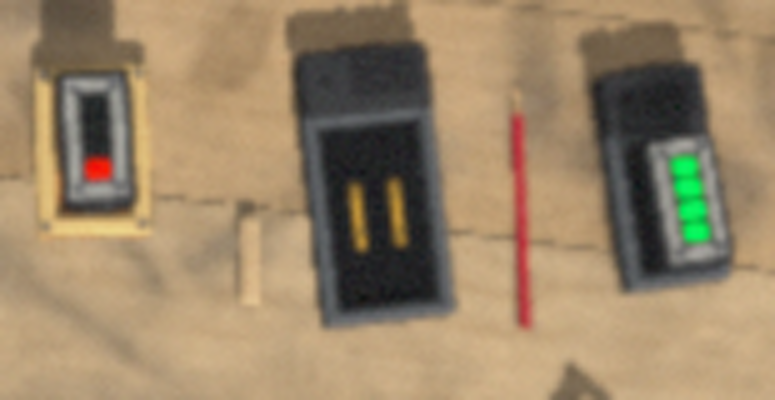

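```bash
python3 - <<'E'
from h import *
def r(pts): return [[240+x/5-.4, 140+y/5-.4] for x,y in pts]
def rect(n,pts,z):
    X=p2w("top",r(pts),z); c=X.mean(0)
    a=(X[0]+X[1]-X[2]-X[3]); b=X[0]+X[3]-X[1]-X[2]
    print(n,np.round(c*1000,1),np.round([np.degrees(np.arctan2(a[1],a[0])),np.degrees(np.arctan2(-b[0],b[1]))],1),np.round([np.linalg.norm(a)*500,np.linalg.norm(b)*500]))
rect("well",[(317,128),(429,120),(441,300),(335,311)],.027)
print(p2w("top",r([(378,213)]),.016)*1000, p2w("top",r([(325,326),(454,309)]),.027).mean(0)*1000)
rect("sdock",[(37,70),(152,68),(151,234),(40,234)],.021)
E
python3 -m jog '[[[-19.5,-9,20],[0,0,0],1],[[-19.5,-9,40],[0,0,0],1],[[-19.5,-9,60],[0,0,0],1],[[-19.5,-9,80],[0,0,0],1],[[-19.5,-9,100],[0,0,0],1],[[-19.5,-9,115],[0,0,0],1],[[-19.5,-9,120],[0,0,0],1],[[-19.5,-9,120],[0,0,0],1],[[-19.5,-9,120],[0,0,0],1]]'; python3 -c "
from h import *
go(.504,.340,.033,-7)"
```

```text
well [ 506.8 -164.9   27. ] [3.1 3.9] [110.  66.]
[[ 508.74825995 -164.87102187   16.        ]] [ 444.70200857 -168.60125109   27.        ]
sdock [548.9   6.   21. ] [-0.8 -0.6] [100.  68.]
time_s: 6.2
position: [0.5075, 0.3407, 0.0497]
tcp_rot: [[0.992, -0.126, 0.0], [-0.126, -0.992, -0.002], [0.001, 0.002, -1.0]]
force: [-0.9, 0.5, -6.1]
opening: 0.685
shift mm [-3.3  1.1 16.7] turn [ 0.1  -0.03 -0.21]
```

```bash
python3 -m jog '[[[0,0,8],[0,0,0],1],[[0,0,13],[0,0,0],1],[[0,0,17],[0,0,0],1],[[0,0,17.5],[0,0,0],1],[[0,0,17.5],[0,0,0],1],[[0,0,17.5],[0,0,0],1]]'
```

```text
time_s: 6.7
position: [0.507, 0.3413, 0.0321]
tcp_rot: [[0.992, -0.125, 0.0], [-0.125, -0.992, -0.002], [0.0, 0.002, -1.0]]
force: [0.1, 0.8, -5.1]
opening: 0.682
```

```bash
python3 -m jog '[[[0,0,1],[0,0,0],1],[[0,0,1],[0,0,0],1],[[0,0,1],[0,0,0],1],[[0,0,1],[0,0,0],0],[[0,0,1],[0,0,0],0],[[0,0,1],[0,0,0],0],[[0,0,1],[0,0,0],0],[[0,0,1],[0,0,0],0],[[0,0,1],[0,0,0],0],[[0,0,1],[0,0,0],0]]'; python3 -m jog '[[[0,0,-20],[0,0,0],0],[[0,0,-50],[0,0,0],0],[[0,0,-85],[0,0,0],0],[[0,0,-120],[0,0,0],0],[[0,0,-140],[0,0,0],0],[[0,0,-140],[0,0,0],0],[[0,0,-140],[0,0,0],0]]'
python3 -c "
from h import *
go(.515,.169,.18,4.5)"
```

```text
time_s: 7.53
position: [0.5072, 0.3413, 0.031]
tcp_rot: [[0.992, -0.125, 0.0], [-0.125, -0.992, -0.002], [0.001, 0.002, -1.0]]
force: [0.1, 0.1, -0.1]
opening: 0.991
time_s: 8.12
position: [0.5077, 0.3418, 0.1725]
tcp_rot: [[0.992, -0.125, 0.003], [-0.125, -0.992, -0.0], [0.003, -0.0, -1.0]]
force: [-1.3, 0.3, -0.7]
opening: 1.002
shift mm [ 28.8 170.6  -7.4] turn [  0.02  -0.19 -11.66]
```

```bash
python3 -m jog '[[[5,35,-7],[0,0,-3],0],[[12,75,-7],[0,0,-7],0],[[20,115,-7],[0,0,-11.5],0],[[26,150,-7],[0,0,-11.5],0],[[29,170,-7],[0,0,-11.5],0],[[29,170,-7],[0,0,-11.5],0],[[29,170,-7],[0,0,-11.5],0],[[29,170,-7],[0,0,-11.5],0]]'
python3 - <<'E'
from h import *
P=pose(); im=vision.capture("wrist")[:,:,::-1].copy()
for (x,y,a,L,W,z,c) in((.534,.169,4.5,.112,.06,.0725,(0,255,255)),(.534,.170,4.5,.136,.086,.021,(255,0,255)),(.507,.3413,-7.2,.112,.06,.0655,(0,255,255))): box(im,"wrist",x,y,a,L,W,z,c,P)
cv2.imwrite("pics/w2.png",cv2.resize(im,(800,600),interpolation=cv2.INTER_CUBIC))
go(.534,.169,.10,4.5)
E
```

```text
time_s: 8.78
position: [0.5139, 0.1696, 0.1772]
tcp_rot: [[0.997, 0.075, -0.002], [0.075, -0.997, -0.001], [-0.002, 0.001, -1.0]]
force: [-0.7, 0.4, 0.1]
opening: 1.002
shift mm [19.9  2.5 77.4] turn [ 0.08  0.09 -0.12]
```

View pics/w2.png

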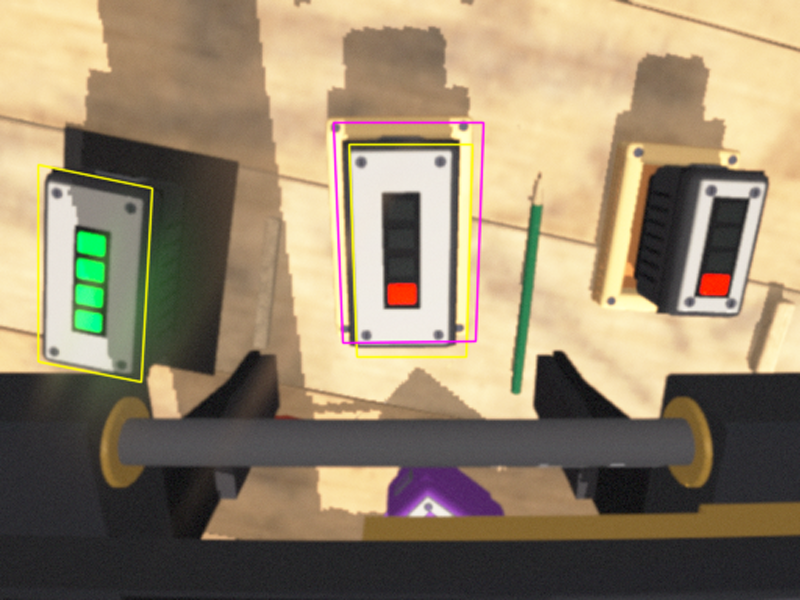

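```bash
python3 -m jog '[[[23,-1,30],[0,0,0],0],[[23,-1,60],[0,0,0],0],[[23,-1,77],[0,0,0],0],[[23,-1,77],[0,0,0],0],[[23,-1,77],[0,0,0],0],[[23,-1,77],[0,0,0],0]]'
python3 -c "
from h import *
go(.537,.172,.040,4.2)"
```

```text
time_s: 9.33
position: [0.538, 0.1728, 0.102]
tcp_rot: [[0.997, 0.077, 0.002], [0.077, -0.997, -0.001], [0.001, 0.002, -1.0]]
force: [-0.6, -0.1, 0.5]
opening: 0.998
shift mm [-1.1  0.7 62. ] turn [ 0.09 -0.09  0.22]
```

```bash
python3 -m jog '[[[-1,0,30],[0,0,0],0],[[-1,0,52],[0,0,0],0],[[-1,0,62],[0,0,0],0],[[-1,0,62],[0,0,0],0],[[-1,0,62],[0,0,0],0],[[-1,0,62],[0,0,0],1],[[-1,0,62],[0,0,0],1],[[-1,0,62],[0,0,0],1],[[-1,0,62],[0,0,0],1],[[-1,0,62],[0,0,0],1],[[-1,0,62],[0,0,0],1],[[-1,0,62],[0,0,0],1]]'; python3 -m jog '[[[0,0,0],[0,0,0],1],[[0,0,0],[0,0,0],1],[[0,0,-10],[0,0,0],1],[[0,0,-25],[0,0,0],1],[[0,0,-50],[0,0,0],1],[[0,0,-80],[0,0,0],1],[[0,0,-110],[0,0,0],1],[[0,0,-126],[0,0,0],1],[[0,0,-126],[0,0,0],1],[[0,0,-126],[0,0,0],1]]'; python3 -c "
from h import *
go(.508,-.164,.170,4.5)"
```

```text
time_s: 10.33
position: [0.537, 0.1724, 0.04]
tcp_rot: [[0.997, 0.075, 0.002], [0.075, -0.997, -0.0], [0.002, 0.001, -1.0]]
force: [-0.4, 5.0, 4.6]
opening: 0.685
time_s: 11.17
position: [0.5357, 0.1712, 0.165]
tcp_rot: [[0.997, 0.076, -0.001], [0.076, -0.997, -0.003], [-0.001, 0.003, -1.0]]
force: [-0.2, 0.1, -8.2]
opening: 0.687
shift mm [-53.1 332.2  -4. ] turn [ 0.15  0.05 -0.15]
```

```bash
python3 -m jog '[[[-2,15,-4],[0,0,0],1],[[-7,45,-4],[0,0,0],1],[[-13,80,-4],[0,0,0],1],[[-18,115,-4],[0,0,0],1],[[-24,150,-4],[0,0,0],1],[[-30,185,-4],[0,0,0],1],[[-35,220,-4],[0,0,0],1],[[-40,255,-4],[0,0,0],1],[[-46,285,-4],[0,0,0],1],[[-50,310,-4],[0,0,0],1],[[-53,328,-4],[0,0,0],1],[[-53,332,-4],[0,0,0],1]]';python3 -m jog '[[[0,0,20],[0,0,0],1],[[0,0,50],[0,0,0],1],[[0,0,80],[0,0,0],1],[[0,0,100],[0,0,0],1],[[0,0,103],[0,0,0],1],[[0,0,103],[0,0,0],1],[[0,0,103],[0,0,0],1]]'; python3 - <<'E'
from h import *
go(.5085,-.164,.045,4.5)
im=vision.capture("top")[:,:,::-1].copy(); cv2.imwrite('pics/top2_raw.png',im)
P=pose(); w=vision.capture("wrist")[:,:,::-1].copy()
for (x,y,a,L,W,z,c) in((.5085,-.164,4.5,.130,.08,.027,(255,0,255)),): box(w,"wrist",x,y,a,L,W,z,c,P)
a=cv2.resize(im[140:215,130:230],(400,300),interpolation=cv2.INTER_CUBIC)
cv2.imwrite("pics/w3.png",np.vstack([np.hstack([cv2.resize(w[:,100:400],(600,300)),a[:, :200]]),np.hstack([a,np.zeros((300,400,3),'uint8')])]) if 0 else np.vstack([cv2.resize(im[140:215,130:330],(800,300),interpolation=cv2.INTER_CUBIC),cv2.resize(w[50:250,:],(800,300))]))
E
```

```text
time_s: 12.17
position: [0.5068, -0.1663, 0.1673]
tcp_rot: [[0.997, 0.072, -0.004], [0.072, -0.997, -0.001], [-0.005, 0.001, -1.0]]
force: [1.2, -0.2, -6.8]
opening: 0.688
time_s: 12.75
position: [0.5087, -0.163, 0.0666]
tcp_rot: [[0.997, 0.076, -0.001], [0.076, -0.997, -0.001], [-0.001, 0.001, -1.0]]
force: [0.0, 0.6, -6.4]
opening: 0.69
shift mm [-0.2  0.9 21.6] turn [ 0.06  0.04 -0.14]
```

View pics/w3.png

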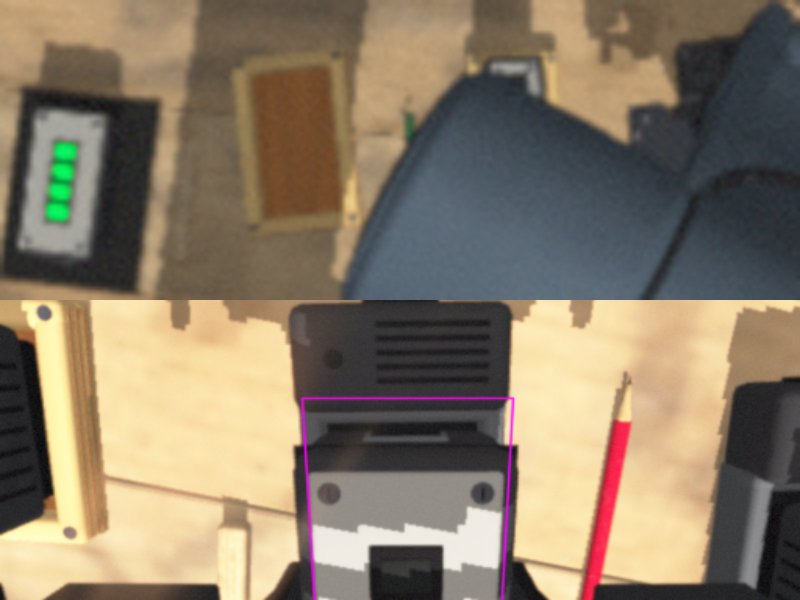

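```bash
python3 -m jog '[[[0,0,7],[0,0,0],1],[[0,0,12],[0,0,0],1],[[0,0,16],[0,0,0],1],[[0,0,19],[0,0,0],1],[[0,0,21],[0,0,0],1],[[0,0,21.5],[0,0,0],1],[[0,0,21.5],[0,0,0],1],[[0,0,21.5],[0,0,0],1]]'
```

```text
time_s: 13.52
position: [0.5085, -0.1633, 0.046]
tcp_rot: [[0.997, 0.076, 0.0], [0.076, -0.997, -0.002], [-0.0, 0.002, -1.0]]
force: [-2.6, 0.4, 4.1]
opening: 0.691
```

```bash
python3 -m jog '[[[0,0,0],[0,0,0],0],[[0,0,0],[0,0,0],0],[[0,0,0],[0,0,0],0],[[0,0,0],[0,0,0],0],[[0,0,0],[0,0,0],0],[[0,0,0],[0,0,0],0],[[0,0,-20],[0,0,0],0],[[0,0,-50],[0,0,0],0],[[0,0,-85],[0,0,0],0],[[0,0,-120],[0,0,0],0],[[0,0,-130],[0,0,0],0],[[0,0,-130],[0,0,0],0]]'
python3 - <<'E'
from h import *
def rect(n,pts,z):
    X=p2w("top",[[130+x/4-.4,140+y/4-.4] for x,y in pts],z); c=X.mean(0)
    a=(X[0]+X[1]-X[2]-X[3]); b=X[0]+X[3]-X[1]-X[2]
    print(n,np.round(c*1000,1),np.round([np.degrees(np.arctan2(a[1],a[0])),np.degrees(np.arctan2(-b[0],b[1]))],1),np.round([np.linalg.norm(a)*500,np.linalg.norm(b)*500]))
rect("outer",[(232,70),(342,53),(357,224),(247,230)],.021)
rect("well",[(250,78),(328,68),(342,212),(264,220)],.021)
rect("matpack plate",[(35,110),(106,120),(92,262),(18,248)],.066)
go(.507,.3413,.16,-7.2)
im=vision.capture("wrist")[:,:,::-1]; cv2.imwrite("pics/w4.png",cv2.resize(im,(800,600)))
E
```

```text
time_s: 14.52
position: [0.5109, -0.1643, 0.1786]
tcp_rot: [[0.997, 0.076, 0.007], [0.076, -0.997, -0.006], [0.007, 0.006, -1.0]]
force: [-0.3, -0.9, -0.4]
opening: 0.998
outer [534.7 173.6  21. ] [4.6 4.9] [126.  84.]
well [534.4 172.5  21. ] [5.  5.5] [109.  59.]
matpack plate [503.1 339.1  66. ] [ -6.4 -10.4] [103.  55.]
shift mm [  34.3 -504.6   15.8] turn [ 0.31 -0.42 11.55]
```

View pics/w4.png

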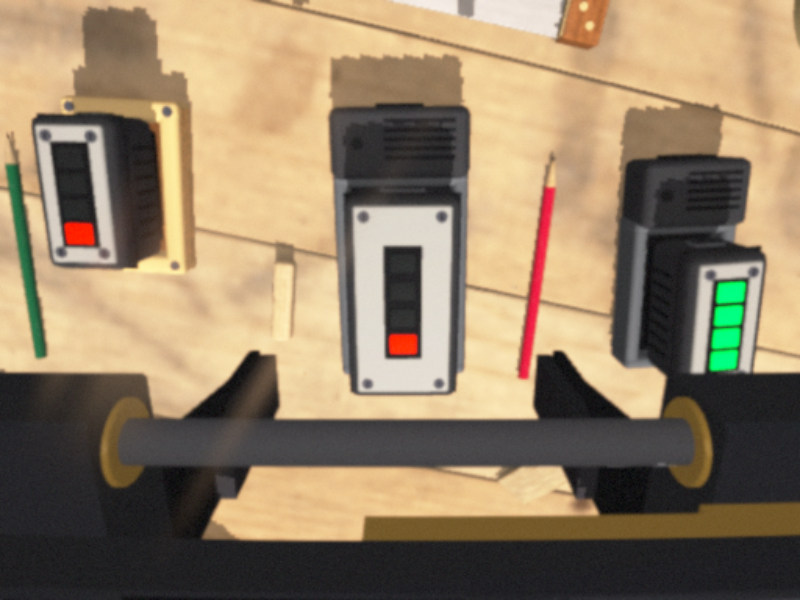

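```bash
python3 -m jog '[[[2,-35,5],[0,0,1],0],[[4,-75,10],[0,0,2],0],[[7,-116,15],[0,0,3],0],[[10,-157,15],[0,0,4],0],[[13,-198,15],[0,0,5],0],[[16,-239,15],[0,0,6],0],[[19,-280,15],[0,0,7],0],[[22,-321,15],[0,0,8],0],[[25,-362,15],[0,0,9],0],[[28,-403,15],[0,0,10],0],[[31,-444,15],[0,0,11],0],[[34,-480,15],[0,0,11.5],0]]';python3 -m jog '[[[0,-25,30],[0,0,0],0],[[0,-25,50],[0,0,0],0],[[0,-25,60],[0,0,0],0],[[0,-25,60],[0,0,0],0],[[0,-25,60],[0,0,0],0],[[0,-25,60],[0,0,0],0]]'; python3 -c "
from h import *
go(.507,.3413,.032,-7.2)"
```

```text
time_s: 15.57
position: [0.5042, 0.32, 0.1567]
tcp_rot: [[0.992, -0.124, -0.005], [-0.124, -0.992, -0.003], [-0.004, 0.004, -1.0]]
force: [1.1, -0.6, -0.3]
opening: 1.001
time_s: 16.07
position: [0.5099, 0.3418, 0.0997]
tcp_rot: [[0.992, -0.126, 0.0], [-0.126, -0.992, -0.002], [0.001, 0.002, -1.0]]
force: [0.1, 0.0, 0.5]
opening: 0.999
shift mm [-2.9  0.7 67.7] turn [ 0.1  -0.03 -0.04]
```

```bash
python3 -m jog '[[[-3,0.7,30],[0,0,0],0],[[-3,0.7,55],[0,0,0],0],[[-3,0.7,68],[0,0,0],0],[[-3,0.7,68],[0,0,0],0],[[-3,0.7,68],[0,0,0],0],[[-3,0.7,68],[0,0,0],1],[[-3,0.7,68],[0,0,0],1],[[-3,0.7,68],[0,0,0],1],[[-3,0.7,68],[0,0,0],1],[[-3,0.7,68],[0,0,0],1],[[-3,0.7,68],[0,0,0],1],[[-3,0.7,68],[0,0,0],1]]'; python3 -m jog '[[[0,0,0],[0,0,0],1],[[0,0,0],[0,0,0],1],[[0,0,-10],[0,0,0],1],[[0,0,-25],[0,0,0],1],[[0,0,-50],[0,0,0],1],[[0,0,-75],[0,0,0],1],[[0,0,-75],[0,0,0],1],[[0,0,-75],[0,0,0],1]]'; python3 -c "
from h import *
go(.5355,.1725,.10,4.7)"
```

```text
time_s: 17.07
position: [0.5067, 0.3419, 0.0322]
tcp_rot: [[0.992, -0.124, 0.001], [-0.124, -0.992, -0.002], [0.001, 0.002, -1.0]]
force: [-0.9, -1.9, 4.8]
opening: 0.688
time_s: 17.73
position: [0.5069, 0.3428, 0.1071]
tcp_rot: [[0.992, -0.125, 0.002], [-0.125, -0.992, -0.0], [0.002, 0.0, -1.0]]
force: [-0.6, 0.0, -6.0]
opening: 0.687
shift mm [ 49.6 165.4   7.2] turn [  0.02  -0.13 -11.86]
```

```bash
python3 -m jog '[[[5,15,0],[0,0,-1],1],[[14,45,0],[0,0,-3],1],[[24,80,0],[0,0,-6],1],[[34,115,0],[0,0,-9],1],[[43,145,0],[0,0,-12],1],[[49.5,165.5,0],[0,0,-12],1],[[49.5,165.5,10],[0,0,-12],1],[[49.5,165.5,30],[0,0,-12],1],[[49.5,165.5,43],[0,0,-12],1],[[49.5,165.5,43],[0,0,-12],1],[[49.5,165.5,43],[0,0,-12],1],[[49.5,165.5,43],[0,0,-12],1]]'
python3 - <<'E'
from h import *
go(.5355,.1725,.0395,4.7)
P=pose(); w=vision.capture("wrist")[:,:,::-1].copy()
box(w,"wrist",.5355,.1725,4.7,.136,.086,.021,(255,0,255),P)
cv2.imwrite("pics/w5.png",cv2.resize(w[50:250,:],(800,313)))
E
```

```text
time_s: 18.73
position: [0.5345, 0.1724, 0.0632]
tcp_rot: [[0.996, 0.085, -0.001], [0.085, -0.996, -0.002], [-0.001, 0.002, -1.0]]
force: [0.3, -0.1, -5.4]
opening: 0.686
shift mm [ 1.  -0.1 23.7] turn [0.09 0.06 0.16]
```

View pics/w5.png

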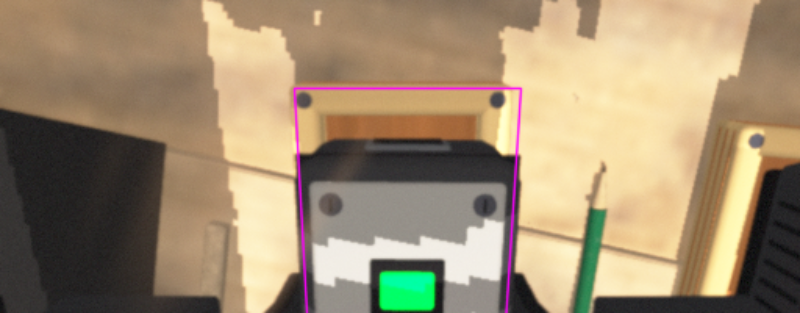

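```bash
python3 -m jog '[[[2,-2,5],[0,0,0],1],[[2,-2,10],[0,0,0],1],[[2,-2,15],[0,0,0],1],[[2,-2,19],[0,0,0],1],[[2,-2,22],[0,0,0],1],[[2,-2,24],[0,0,0],1],[[2,-2,24],[0,0,0],1],[[2,-2,24],[0,0,0],1],[[2,-2,24],[0,0,0],1]]'
```

```text
time_s: 19.53
position: [0.5369, 0.174, 0.0399]
tcp_rot: [[0.996, 0.084, 0.001], [0.084, -0.996, -0.002], [0.0, 0.002, -1.0]]
force: [0.2, -0.1, -6.4]
opening: 0.685
```

```bash
python3 -m jog '[[[0,0,1],[0,0,0],1],[[0,0,1],[0,0,0],1],[[0,0,1],[0,0,0],1]]'; python3 -m jog '[[[0,0,0],[0,0,0],0],[[0,0,0],[0,0,0],0],[[0,0,0],[0,0,0],0],[[0,0,0],[0,0,0],0],[[0,0,0],[0,0,0],0],[[0,0,0],[0,0,0],0],[[0,0,-20],[0,0,0],0],[[0,0,-50],[0,0,0],0],[[0,0,-85],[0,0,0],0],[[0,0,-120],[0,0,0],0],[[0,0,-140],[0,0,0],0],[[0,0,-140],[0,0,0],0]]'
python3 - <<'E'
from h import *
P=pose(); w=vision.capture("wrist")[:,:,::-1].copy()
cv2.imwrite("pics/w6.png",cv2.resize(w[:260],(800,406)))
go(.485,-.339,.18,6.6)
E
```

```text
time_s: 19.78
position: [0.537, 0.174, 0.0393]
tcp_rot: [[0.996, 0.084, 0.001], [0.084, -0.996, -0.002], [0.001, 0.002, -1.0]]
force: [-0.3, -0.3, -2.1]
opening: 0.685
time_s: 20.78
position: [0.5401, 0.1748, 0.184]
tcp_rot: [[0.996, 0.085, 0.011], [0.085, -0.996, -0.0], [0.011, 0.001, -1.0]]
force: [0.8, 0.3, 0.3]
opening: 1.001
shift mm [-96.7 507.2   1.7] turn [ 0.09 -0.37 -1.76]
```

View pics/w6.png

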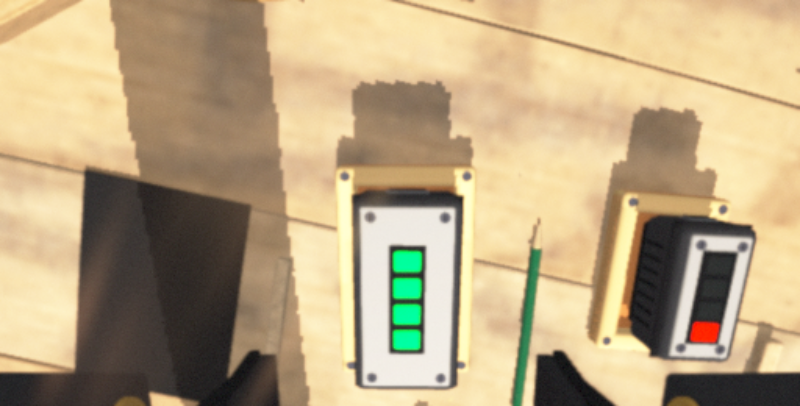

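Wide charged sits seated and level in its dock (plate at 360–455, 208–388). Now the slim charger.

```bash
python3 -m jog '[[[-4,20,0],[0,0,0],0],[[-11,58,0],[0,0,0],0],[[-19,98,0],[0,0,0],0],[[-27,138,0],[0,0,0],0],[[-35,178,0],[0,0,0],0],[[-43,218,0],[0,0,0],0],[[-51,258,0],[0,0,-1],0],[[-59,298,0],[0,0,-1],0],[[-67,338,0],[0,0,-1],0],[[-74,378,0],[0,0,-1],0],[[-82,418,0],[0,0,-1.7],0],[[-88,450,0],[0,0,-1.7],0]]'; python3 -m jog '[[[-6,30,0],[0,0,0],0],[[-9,55,0],[0,0,0],0],[[-9,57,0],[0,0,0],0],[[-9,57,0],[0,0,0],0],[[-9,57,0],[0,0,0],0],[[-9,57,0],[0,0,0],0]]'
python3 - <<'E'
from h import *
P=pose(); im=vision.capture("wrist")[:,:,::-1].copy()
for (x,y,a,L,W,z,c) in((.509,-.339,6.6,.080,.044,.0785,(0,255,255)),(.509,-.339,6.6,.098,.064,.027,(255,0,255))): box(im,"wrist",x,y,a,L,W,z,c,P)
cv2.imwrite("pics/w7.png",cv2.resize(im[:260],(800,406)))
go(.509,-.339,.10,6.6)
E
```

```text
time_s: 21.83
position: [0.4855, -0.284, 0.1778]
tcp_rot: [[0.994, 0.113, -0.002], [0.113, -0.994, -0.0], [-0.002, 0.0, -1.0]]
force: [0.5, -0.7, 0.5]
opening: 1.002
time_s: 22.33
position: [0.4839, -0.3372, 0.1787]
tcp_rot: [[0.993, 0.115, -0.002], [0.115, -0.993, 0.001], [-0.002, -0.001, -1.0]]
force: [-0.3, 0.8, 0.1]
opening: 1.0
shift mm [24.5  4.6 79. ] turn [-0.02  0.07  0.02]
```

View pics/w7.png

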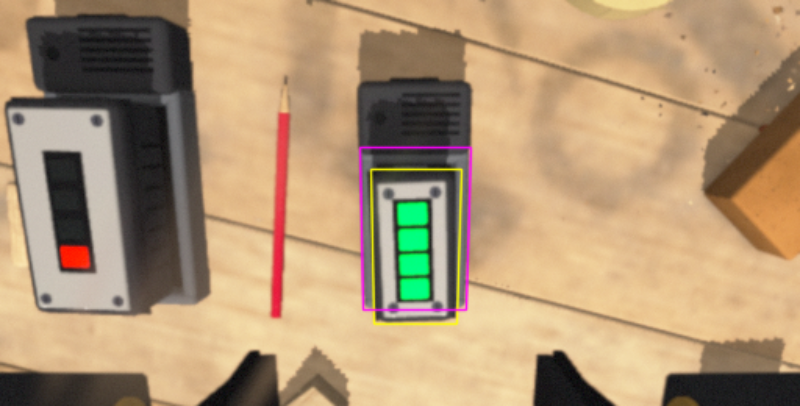

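```bash
python3 -m jog '[[[24.5,4.6,30],[0,0,0],0],[[24.5,4.6,65],[0,0,0],0],[[24.5,4.6,79],[0,0,0],0],[[24.5,4.6,79],[0,0,0],0],[[24.5,4.6,79],[0,0,0],0],[[24.5,4.6,79],[0,0,0],0]]'; python3 -c "
from h import *
go(.509,-.339,.046,6.6)"
```

```text
time_s: 22.88
position: [0.5102, -0.341, 0.1019]
tcp_rot: [[0.993, 0.115, 0.002], [0.115, -0.993, -0.003], [0.001, 0.003, -1.0]]
force: [0.2, -0.2, 0.3]
opening: 0.999
shift mm [-1.1 -2.3 55.9] turn [ 0.19 -0.08 -0.01]
```

```bash
python3 -m jog '[[[-1,-2,30],[0,0,0],0],[[-1,-2,48],[0,0,0],0],[[-1,-2,56],[0,0,0],0],[[-1,-2,56],[0,0,0],0],[[-1,-2,56],[0,0,0],0],[[-1,-2,56],[0,0,0],1],[[-1,-2,56],[0,0,0],1],[[-1,-2,56],[0,0,0],1],[[-1,-2,56],[0,0,0],1],[[-1,-2,56],[0,0,0],1],[[-1,-2,56],[0,0,0],1],[[-1,-2,56],[0,0,0],1]]'; python3 -m jog '[[[0,0,0],[0,0,0],1],[[0,0,0],[0,0,0],1],[[0,0,0],[0,0,0],1],[[0,0,-10],[0,0,0],1],[[0,0,-25],[0,0,0],1],[[0,0,-50],[0,0,0],1],[[0,0,-80],[0,0,0],1],[[0,0,-110],[0,0,0],1],[[0,0,-120],[0,0,0],1],[[0,0,-120],[0,0,0],1],[[0,0,-120],[0,0,0],1]]'; python3 -c "
from h import *
go(.506,.340,.170,-7)"
```

```text
time_s: 23.88
position: [0.5082, -0.3394, 0.0448]
tcp_rot: [[0.993, 0.114, 0.0], [0.114, -0.993, -0.002], [0.0, 0.002, -1.0]]
force: [0.5, 0.2, -0.0]
opening: 0.555
time_s: 24.8
position: [0.5078, -0.339, 0.1645]
tcp_rot: [[0.993, 0.114, 0.0], [0.114, -0.993, -0.002], [-0.0, 0.002, -1.0]]
force: [0.2, -0.3, -2.3]
opening: 0.509
shift mm [  75.5 -674.7   -6.7] turn [ 0.1  -0.   13.54]
```

```bash
python3 -m jog '[[[2,-15,-6],[0,0,0],1],[[5,-45,-6],[0,0,1],1],[[9,-80,-6],[0,0,1],1],[[13,-115,-6],[0,0,2],1],[[17,-150,-6],[0,0,3],1],[[21,-185,-6],[0,0,4],1],[[25,-220,-6],[0,0,4],1],[[29,-255,-6],[0,0,5],1],[[32,-290,-6],[0,0,6],1],[[36,-325,-6],[0,0,6],1],[[40,-360,-6],[0,0,7],1],[[44,-395,-6],[0,0,7],1]]';python3 -m jog '[[[0,-35,0],[0,0,1],1],[[0,-70,0],[0,0,2],1],[[0,-105,0],[0,0,3],1],[[-1,-140,0],[0,0,4],1],[[-1,-175,0],[0,0,5],1],[[-1,-210,0],[0,0,6],1],[[-2,-240,0],[0,0,6.5],1],[[-3,-265,0],[0,0,6.5],1],[[-3,-278,0],[0,0,6.5],1],[[-3,-281,20],[0,0,6.5],1],[[-3,-281,50],[0,0,6.5],1],[[-3,-281,70],[0,0,6.5],1]]'; python3 -c "
from h import *
go(.506,.340,.033,-7)
im=vision.capture('top')[:,:,::-1]; cv2.imwrite('pics/top3_raw.png',im)
cv2.imwrite('pics/top3.png',cv2.resize(im[145:215,240:400],None,fx=5,fy=5,interpolation=cv2.INTER_CUBIC))"
```

```text
time_s: 25.8
position: [0.5043, 0.0609, 0.1683]
tcp_rot: [[1.0, -0.009, -0.005], [-0.009, -1.0, -0.001], [-0.005, 0.001, -1.0]]
force: [0.5, 1.3, -2.1]
opening: 0.503
time_s: 26.8
position: [0.5038, 0.3387, 0.0966]
tcp_rot: [[0.993, -0.12, -0.004], [-0.12, -0.993, -0.004], [-0.004, 0.004, -1.0]]
force: [0.2, -1.0, -2.2]
opening: 0.504
shift mm [ 2.3 -1.9 63.6] turn [0.25 0.21 0.1 ]
```

View pics/top3.png

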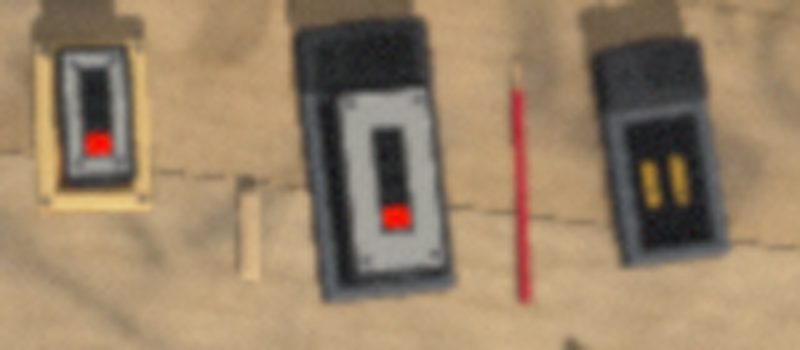

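```bash
python3 -m jog '[[[2,-2,20],[0,0,0],1],[[2,-2,40],[0,0,0],1],[[2,-2,52],[0,0,0],1],[[2,-2,58],[0,0,0],1],[[2,-2,62],[0,0,0],1],[[2,-2,64],[0,0,0],1],[[2,-2,64.5],[0,0,0],1],[[2,-2,64.5],[0,0,0],1],[[2,-2,64.5],[0,0,0],1]]'
python3 - <<'E'
from h import *
def r(pts): return [[240+x/5-.4, 145+y/5-.4] for x,y in pts]
def rect(n,pts,z):
    X=p2w("top",r(pts),z); c=X.mean(0)
    a=(X[0]+X[1]-X[2]-X[3]); b=X[0]+X[3]-X[1]-X[2]
    print(n,np.round(c*1000,1),np.round([np.degrees(np.arctan2(a[1],a[0])),np.degrees(np.arctan2(-b[0],b[1]))],1),np.round([np.linalg.norm(a)*500,np.linalg.norm(b)*500]))
rect("well",[(625,122),(697,116),(710,240),(640,249)],.027)
rect("outer",[(605,115),(712,104),(729,250),(625,265)],.027)
print(p2w("top",r([(665,181)]),.016)*1000)
rect("sdock",[(37,42),(150,40),(150,209),(40,211)],.021)
E
```

```text
time_s: 27.6
position: [0.509, 0.3411, 0.036]
tcp_rot: [[0.993, -0.121, 0.002], [-0.121, -0.993, -0.001], [0.002, 0.001, -1.0]]
force: [-0.9, -0.1, -2.3]
opening: 0.501
well [ 508.4 -339.9   27. ] [4.2 5. ] [77. 44.]
outer [ 507.4 -339.8   27. ] [5.  5.9] [90. 65.]
[[ 509.88233056 -340.94691902   16.        ]]
sdock [549.5   6.5  21. ] [-0.6 -0. ] [103.  67.]
```

```bash
python3 -m jog '[[[0,0,2],[0,0,0],1],[[0,0,4],[0,0,0],1],[[0,0,4.5],[0,0,0],1],[[0,0,4.5],[0,0,0],1],[[0,0,4.5],[0,0,0],1]]'; python3 -m jog '[[[0,0,0],[0,0,0],0],[[0,0,0],[0,0,0],0],[[0,0,0],[0,0,0],0],[[0,0,0],[0,0,0],0],[[0,0,0],[0,0,0],0],[[0,0,0],[0,0,0],0],[[0,0,0],[0,0,0],0]]';python3 -m jog '[[[0,0,-20],[0,0,0],0],[[0,0,-50],[0,0,0],0],[[0,0,-85],[0,0,0],0],[[0,0,-120],[0,0,0],0],[[0,0,-140],[0,0,0],0],[[0,0,-140],[0,0,0],0]]'
python3 -c "
from h import *
go(.525,.005,.18,0)"
```

```text
time_s: 28.02
position: [0.509, 0.341, 0.0317]
tcp_rot: [[0.993, -0.121, 0.002], [-0.121, -0.993, -0.001], [0.002, 0.001, -1.0]]
force: [0.3, -0.4, 4.7]
opening: 0.505
time_s: 28.6
position: [0.5084, 0.3408, 0.0304]
tcp_rot: [[0.993, -0.121, 0.0], [-0.121, -0.993, -0.002], [0.0, 0.002, -1.0]]
force: [-0.5, -0.6, -0.9]
opening: 0.943
time_s: 29.1
position: [0.5116, 0.3427, 0.1762]
tcp_rot: [[0.993, -0.121, 0.011], [-0.121, -0.993, 0.003], [0.01, -0.004, -1.0]]
force: [1.0, -0.7, 1.1]
opening: 1.002
shift mm [ 54.2 333.5  -4.6] turn [-0.2  -0.6  -6.95]
```

```bash
python3 -m jog '[[[4,25,-4],[0,0,0],0],[[11,65,-4],[0,0,-1],0],[[18,105,-4],[0,0,-2],0],[[24,145,-4],[0,0,-3],0],[[30,185,-4],[0,0,-4],0],[[37,225,-4],[0,0,-5],0],[[43,265,-4],[0,0,-6],0],[[49,300,-4],[0,0,-7],0],[[54,325,-4],[0,0,-7],0],[[54,333,-4],[0,0,-7],0],[[54,333,-4],[0,0,-7],0],[[54,333,-4],[0,0,-7],0]]'; python3 -m jog '[[[0,0,0],[0,0,0],0],[[0,0,0],[0,0,0],0]]'
python3 - <<'E'
from h import *
P=pose(); im=vision.capture("wrist")[:,:,::-1].copy()
for (x,y,a,L,W,z,c) in((.549,.006,0,.080,.044,.0725,(0,255,255)),(.549,.006,0,.104,.070,.021,(255,0,255))): box(im,"wrist",x,y,a,L,W,z,c,P)
cv2.imwrite("pics/w8.png",cv2.resize(im[:260],(800,406)))
go(.549,.006,.10,0)
E
```

```text
time_s: 30.1
position: [0.5209, 0.0044, 0.1745]
tcp_rot: [[1.0, -0.001, -0.001], [-0.001, -1.0, -0.001], [-0.001, 0.001, -1.0]]
force: [0.1, -0.3, 0.5]
opening: 0.997
time_s: 30.27
position: [0.5212, 0.0056, 0.1749]
tcp_rot: [[1.0, 0.003, -0.0], [0.003, -1.0, -0.001], [-0.0, 0.001, -1.0]]
force: [-0.7, -0.3, -0.3]
opening: 0.999
shift mm [27.7 -0.5 75. ] turn [0.08 0.01 0.16]
```

View pics/w8.png

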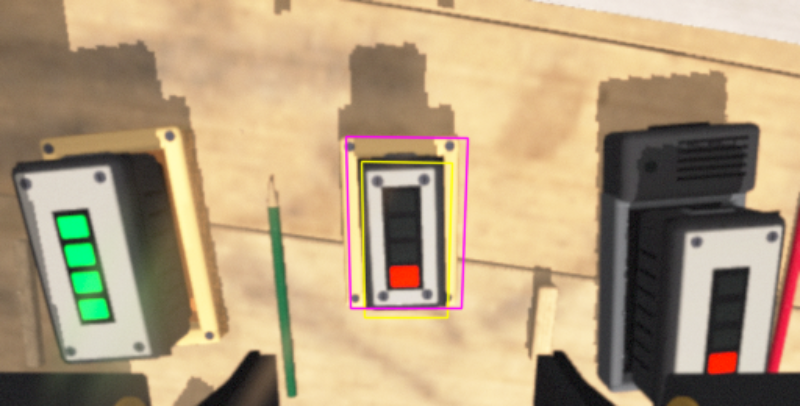

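```bash
python3 -m jog '[[[30.5,-1.5,30],[0,0,-1],0],[[30.5,-1.5,60],[0,0,-1],0],[[30.5,-1.5,75],[0,0,-1],0],[[30.5,-1.5,75],[0,0,-1],0],[[30.5,-1.5,75],[0,0,-1],0],[[30.5,-1.5,75],[0,0,-1],0]]'; python3 -c "
from h import *
go(.552,.007,.040,1.2)"
```

```text
time_s: 30.82
position: [0.5528, 0.0059, 0.101]
tcp_rot: [[1.0, 0.019, 0.002], [0.019, -1.0, -0.002], [0.002, 0.002, -1.0]]
force: [0.2, -0.2, -0.6]
opening: 1.002
shift mm [-0.9 -1.2 61. ] turn [ 0.11 -0.1  -0.1 ]
```

```bash
python3 -m jog '[[[-1,-1,30],[0,0,0],0],[[-1,-1,52],[0,0,0],0],[[-1,-1,61],[0,0,0],0],[[-1,-1,61],[0,0,0],0],[[-1,-1,61],[0,0,0],0],[[-1,-1,61],[0,0,0],1],[[-1,-1,61],[0,0,0],1],[[-1,-1,61],[0,0,0],1],[[-1,-1,61],[0,0,0],1],[[-1,-1,61],[0,0,0],1],[[-1,-1,61],[0,0,0],1],[[-1,-1,61],[0,0,0],1]]'; python3 -m jog '[[[0,0,0],[0,0,0],1],[[0,0,0],[0,0,0],1],[[0,0,0],[0,0,0],1],[[0,0,0],[0,0,0],1],[[0,0,-10],[0,0,0],1],[[0,0,-25],[0,0,0],1],[[0,0,-50],[0,0,0],1],[[0,0,-80],[0,0,0],1],[[0,0,-110],[0,0,0],1],[[0,0,-126],[0,0,0],1],[[0,0,-126],[0,0,0],1],[[0,0,-126],[0,0,0],1]]'; python3 -c "
from h import *
go(.509,-.340,.170,6.0)"
```

```text
time_s: 31.82
position: [0.5512, 0.0062, 0.0392]
tcp_rot: [[1.0, 0.018, 0.0], [0.018, -1.0, -0.002], [0.0, 0.002, -1.0]]
force: [0.3, 0.0, 0.1]
opening: 0.557
time_s: 32.82
position: [0.551, 0.0063, 0.1657]
tcp_rot: [[1.0, 0.018, 0.001], [0.018, -1.0, -0.002], [0.001, 0.002, -1.0]]
force: [0.7, -0.0, -3.4]
opening: 0.505
shift mm [-48.3 345.5  -3.6] turn [ 0.13 -0.07 -4.96]
```

```bash
python3 -m jog '[[[-2,15,-4],[0,0,0],1],[[-6,45,-4],[0,0,0],1],[[-11,80,-4],[0,0,-1],1],[[-16,115,-4],[0,0,-1],1],[[-21,150,-4],[0,0,-2],1],[[-26,185,-4],[0,0,-3],1],[[-31,220,-4],[0,0,-3],1],[[-36,255,-4],[0,0,-4],1],[[-40,288,-4],[0,0,-5],1],[[-44,315,-4],[0,0,-5],1],[[-47,337,-4],[0,0,-5],1],[[-48,345,-4],[0,0,-5],1]]';python3 -m jog '[[[0,0,20],[0,0,0],1],[[0,0,50],[0,0,0],1],[[0,0,80],[0,0,0],1],[[0,0,100],[0,0,0],1],[[0,0,103],[0,0,0],1],[[0,0,103],[0,0,0],1],[[0,0,103],[0,0,0],1],[[0,0,103],[0,0,0],1]]'; python3 - <<'E'
from h import *
go(.509,-.340,.0455,6.0)
im=vision.capture("top")[:,:,::-1].copy(); cv2.imwrite('pics/top4_raw.png',im)
P=pose(); w=vision.capture("wrist")[:,:,::-1].copy()
box(w,"wrist",.509,-.340,6,.098,.064,.027,(255,0,255),P)
cv2.imwrite("pics/w9.png",np.vstack([cv2.resize(im[145:205,230:330],(500,300),interpolation=cv2.INTER_CUBIC),cv2.resize(w[50:230,106:406],(500,300))]))
E
```

```text
time_s: 33.82
position: [0.5076, -0.3425, 0.167]
tcp_rot: [[0.995, 0.102, -0.003], [0.102, -0.995, -0.001], [-0.003, 0.001, -1.0]]
force: [1.4, -0.9, -2.5]
opening: 0.506
time_s: 34.48
position: [0.5103, -0.34, 0.0679]
tcp_rot: [[0.994, 0.106, 0.002], [0.106, -0.994, -0.003], [0.002, 0.004, -1.0]]
force: [-1.0, 0.7, -2.5]
opening: 0.505
shift mm [-1.4 -0.2 22.4] turn [ 0.21 -0.1   0.06]
```

View pics/w9.png

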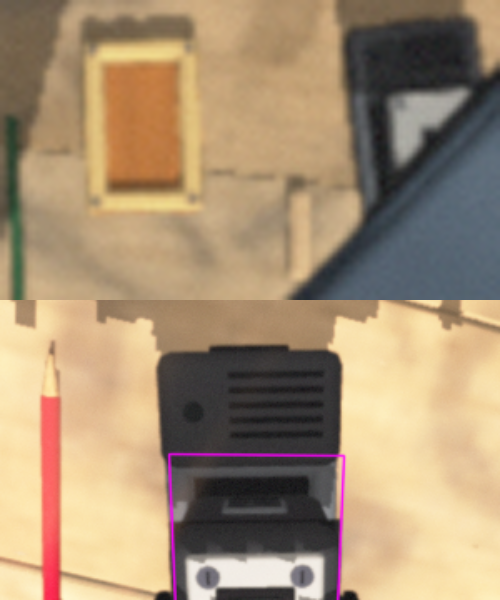

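```bash
python3 -m jog '[[[-1,-0.5,7],[0,0,0],1],[[-1,-0.5,12],[0,0,0],1],[[-1,-0.5,16],[0,0,0],1],[[-1,-0.5,19],[0,0,0],1],[[-1,-0.5,21],[0,0,0],1],[[-1,-0.5,22.5],[0,0,0],1],[[-1,-0.5,22.5],[0,0,0],1],[[-1,-0.5,22.5],[0,0,0],1]]'
python3 - <<'E'
from h import *
def rect(n,pts,z):
    X=p2w("top",[[230+x/5-.4,145+y/5-.4] for x,y in pts],z); c=X.mean(0)
    a=(X[0]+X[1]-X[2]-X[3]); b=X[0]+X[3]-X[1]-X[2]
    print(n,np.round(c*1000,1),np.round([np.degrees(np.arctan2(a[1],a[0])),np.degrees(np.arctan2(-b[0],b[1]))],1),np.round([np.linalg.norm(a)*500,np.linalg.norm(b)*500]))
rect("outer",[(86,43),(197,40),(203,209),(91,212)],.021)
rect("well",[(103,63),(179,62),(184,188),(108,190)],.018)
E
```

```text
time_s: 35.25
position: [0.508, -0.3389, 0.0452]
tcp_rot: [[0.994, 0.105, -0.0], [0.105, -0.994, -0.001], [-0.001, 0.001, -1.0]]
force: [-1.7, 1.9, 5.3]
opening: 0.501
outer [549.2   6.5  21. ] [0.7 0.5] [103.  67.]
well [549.7   6.9  18. ] [1.1 0.1] [77. 46.]
```

```bash
python3 -m jog '[[[0,0,0],[0,0,0],0],[[0,0,0],[0,0,0],0],[[0,0,0],[0,0,0],0],[[0,0,0],[0,0,0],0],[[0,0,0],[0,0,0],0],[[0,0,0],[0,0,0],0],[[0,0,0],[0,0,0],0],[[0,0,-20],[0,0,0],0],[[0,0,-50],[0,0,0],0],[[0,0,-85],[0,0,0],0],[[0,0,-120],[0,0,0],0],[[0,0,-130],[0,0,0],0]]'
python3 - <<'E'
from h import *
im=vision.capture("wrist")[:,:,::-1]; cv2.imwrite("pics/w10.png",cv2.resize(im[:270,100:400],(600,540)))
go(.509,.341,.16,-7)
E
```

```text
time_s: 36.25
position: [0.5108, -0.3411, 0.1798]
tcp_rot: [[0.994, 0.105, 0.008], [0.105, -0.994, -0.009], [0.007, 0.009, -1.0]]
force: [0.6, -0.1, 0.5]
opening: 0.999
shift mm [  69.9 -678.8   13.6] turn [ 0.52 -0.47 13.05]
```

View pics/w10.png

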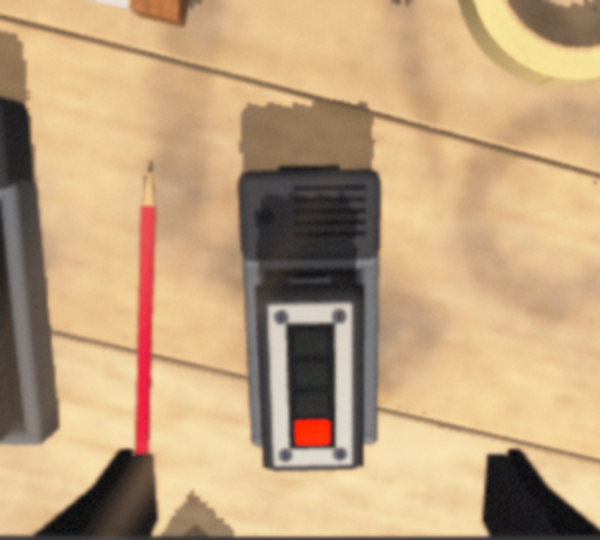

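Slim flat sits in the slim charger, level and parallel (plate at 268–355, 303–465). Next, the last pack from the mat.

```bash
python3 -m jog '[[[4,-35,5],[0,0,0],0],[[8,-75,10],[0,0,1],0],[[12,-115,13],[0,0,1],0],[[16,-155,13],[0,0,2],0],[[20,-195,13],[0,0,3],0],[[24,-235,13],[0,0,4],0],[[28,-275,13],[0,0,5],0],[[32,-315,13],[0,0,6],0],[[36,-355,13],[0,0,6],0],[[40,-395,13],[0,0,7],0],[[44,-435,13],[0,0,8],0],[[48,-470,13],[0,0,8],0]]'; python3 -c "
from h import *
go(.509,.341,.16,-7)"
```

```text
time_s: 37.3
position: [0.505, 0.1358, 0.159]
tcp_rot: [[0.999, -0.034, -0.003], [-0.034, -0.999, -0.002], [-0.003, 0.002, -1.0]]
force: [0.1, -0.2, -0.1]
opening: 0.999
shift mm [  -3.  -205.2   -1.3] turn [0.1  0.15 5.04]
```

```bash
python3 -m jog '[[[-1,-40,0],[0,0,1],0],[[-1,-80,0],[0,0,2],0],[[-2,-120,0],[0,0,3],0],[[-2,-160,0],[0,0,4],0],[[-3,-190,0],[0,0,5],0],[[-3,-204,0],[0,0,5],0],[[-3,-204,30],[0,0,5],0],[[-3,-204,60],[0,0,5],0],[[-3,-204,60],[0,0,5],0],[[-3,-204,60],[0,0,5],0],[[-3,-204,60],[0,0,5],0]]'; python3 -c "
from h import *
go(.5085,.341,.032,-7)"
```

```text
time_s: 38.22
position: [0.5111, 0.3368, 0.1003]
tcp_rot: [[0.993, -0.122, 0.0], [-0.122, -0.993, -0.002], [0.001, 0.002, -1.0]]
force: [0.1, -0.3, 0.1]
opening: 0.999
shift mm [-3.1 -4.  68.3] turn [ 0.1  -0.03 -0.  ]
```

```bash
python3 -m jog '[[[-3,-4,30],[0,0,0],0],[[-3,-4,55],[0,0,0],0],[[-3,-4,68],[0,0,0],0],[[-3,-4,68],[0,0,0],0],[[-3,-4,68],[0,0,0],0],[[-3,-4,68],[0,0,0],1],[[-3,-4,68],[0,0,0],1],[[-3,-4,68],[0,0,0],1],[[-3,-4,68],[0,0,0],1],[[-3,-4,68],[0,0,0],1],[[-3,-4,68],[0,0,0],1],[[-3,-4,68],[0,0,0],1]]'; python3 -m jog '[[[0,0,0],[0,0,0],1],[[0,0,0],[0,0,0],1],[[0,0,0],[0,0,0],1],[[0,0,0],[0,0,0],1],[[0,0,-10],[0,0,0],1],[[0,0,-25],[0,0,0],1],[[0,0,-50],[0,0,0],1],[[0,0,-85],[0,0,0],1],[[0,0,-120],[0,0,0],1],[[0,0,-130],[0,0,0],1],[[0,0,-130],[0,0,0],1],[[0,0,-130],[0,0,0],1]]'; python3 -c "
from h import *
go(.5505,.007,.165,1)"
```

```text
time_s: 39.22
position: [0.5082, 0.3416, 0.0322]
tcp_rot: [[0.993, -0.121, 0.0], [-0.121, -0.993, -0.002], [0.001, 0.002, -1.0]]
force: [0.3, 0.6, -0.0]
opening: 0.556
time_s: 40.22
position: [0.5075, 0.3416, 0.1618]
tcp_rot: [[0.993, -0.121, -0.0], [-0.121, -0.993, -0.002], [0.0, 0.002, -1.0]]
force: [-0.6, -0.1, -2.8]
opening: 0.507
shift mm [ 83.2 326.9  -2.6] turn [ 0.11  0.01 -7.96]
```

```bash
python3 -m jog '[[[4,15,-2],[0,0,0],1],[[12,45,-2],[0,0,-1],1],[[20,80,-2],[0,0,-2],1],[[29,115,-2],[0,0,-3],1],[[38,150,-2],[0,0,-4],1],[[47,185,-2],[0,0,-5],1],[[56,220,-2],[0,0,-6],1],[[65,255,-2],[0,0,-7],1],[[73,285,-2],[0,0,-8],1],[[80,310,-2],[0,0,-8],1],[[83,323,-2],[0,0,-8],1],[[83,327,-2],[0,0,-8],1]]';python3 -m jog '[[[0,0,20],[0,0,0],1],[[0,0,50],[0,0,0],1],[[0,0,80],[0,0,0],1],[[0,0,98],[0,0,0],1],[[0,0,103],[0,0,0],1],[[0,0,103],[0,0,0],1],[[0,0,103],[0,0,0],1],[[0,0,103],[0,0,0],1]]'; python3 - <<'E'
from h import *
go(.5505,.007,.0395,1)
P=pose(); w=vision.capture("wrist")[:,:,::-1].copy()
box(w,"wrist",.5505,.007,1,.104,.070,.021,(255,0,255),P)
cv2.imwrite("pics/w11.png",cv2.resize(w[50:230,106:406],(750,450)))
E
```

```text
time_s: 41.22
position: [0.55, 0.0051, 0.1625]
tcp_rot: [[1.0, 0.015, -0.004], [0.015, -1.0, -0.001], [-0.004, 0.001, -1.0]]
force: [-0.6, 0.4, -2.5]
opening: 0.501
time_s: 41.88
position: [0.5518, 0.0074, 0.0627]
tcp_rot: [[1.0, 0.019, 0.003], [0.019, -1.0, -0.002], [0.002, 0.002, -1.0]]
force: [-0.3, -0.6, -2.2]
opening: 0.504
shift mm [-1.4  0.3 23.2] turn [ 0.12 -0.14  0.08]
```

View pics/w11.png

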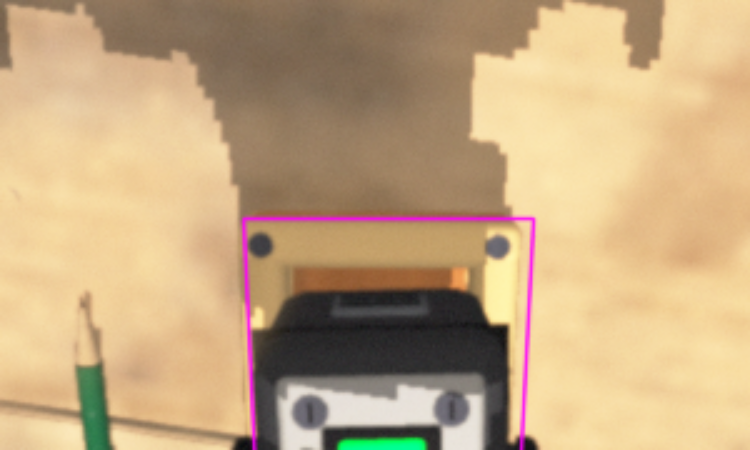

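```bash
python3 -m jog '[[[-0.5,-0.7,7],[0,0,0],1],[[-0.5,-0.7,12],[0,0,0],1],[[-0.5,-0.7,16],[0,0,0],1],[[-0.5,-0.7,20],[0,0,0],1],[[-0.5,-0.7,23],[0,0,0],1],[[-0.5,-0.7,24],[0,0,0],1],[[-0.5,-0.7,24],[0,0,0],1],[[-0.5,-0.7,24],[0,0,0],1]]'
```

```text
time_s: 42.6
position: [0.5501, 0.0075, 0.039]
tcp_rot: [[1.0, 0.019, 0.0], [0.019, -1.0, -0.002], [0.0, 0.002, -1.0]]
force: [-2.8, -0.2, 10.4]
opening: 0.506
```

Contact at the expected height (10 N upward). Release and retreat.

```bash
python3 -m jog '[[[0,0,-0.5],[0,0,0],0],[[0,0,-0.5],[0,0,0],0],[[0,0,-0.5],[0,0,0],0],[[0,0,-0.5],[0,0,0],0],[[0,0,-0.5],[0,0,0],0],[[0,0,-0.5],[0,0,0],0],[[0,0,-0.5],[0,0,0],0],[[0,0,-20],[0,0,0],0],[[0,0,-50],[0,0,0],0],[[0,0,-85],[0,0,0],0],[[0,0,-120],[0,0,0],0],[[0,0,-140],[0,0,0],0]]'; python3 -m jog '[[[-20,0,-35],[0,0,0],0],[[-50,0,-70],[0,0,0],0],[[-80,0,-90],[0,0,0],0],[[-80,0,-90],[0,0,0],0],[[-80,0,-90],[0,0,0],0],[[-80,0,-90],[0,0,0],0]]'
python3 - <<'E'
from h import *
im=vision.capture("wrist")[:,:,::-1]; cv2.imwrite("pics/w12.png",cv2.resize(im,(800,600)))
E
```

```text
time_s: 43.6
position: [0.5519, 0.0077, 0.1811]
tcp_rot: [[1.0, 0.018, 0.005], [0.018, -1.0, -0.003], [0.005, 0.003, -1.0]]
force: [0.9, -0.5, -0.6]
opening: 1.001
time_s: 44.1
position: [0.4707, 0.0065, 0.2676]
tcp_rot: [[1.0, 0.018, 0.001], [0.018, -1.0, -0.002], [0.001, 0.002, -1.0]]
force: [0.9, 0.3, -0.3]
opening: 1.002
```

```bash
python3 - <<'E'
from h import *
P=pose(); im=vision.capture("wrist").astype(int)
r,g,b=im[...,0],im[...,1],im[...,2]
for n,m in (("green",(g>r+70)&(g>b+70)),("red",(r>g+130)&(r>b+130))):
    k,l,s,c=cv2.connectedComponentsWithStats(m.astype('uint8'))
    for i in range(1,k):
        if s[i,4]>15: print(n,s[i,4],np.round(c[i]),np.round(p2w("wrist",[c[i]],.073,P)[0]*1000,1))
# slim dock plate outline
lo=w2p("wrist",[[.550,.0075,.073]],P)[0]; print("expected px",lo)
u,v=lo.astype(int); pl=((im.min(2)>130)&(im.max(2)-im.min(2)<25)).astype('uint8'); q=np.zeros_like(pl); q[v-60:v+60,u-45:u+45]=pl[v-60:v+60,u-45:u+45]
cs,_=cv2.findContours(q,cv2.RETR_EXTERNAL,cv2.CHAIN_APPROX_NONE); c=max(cs,key=cv2.contourArea)
bx=cv2.boxPoints(cv2.minAreaRect(c)); print(np.round(p2w("wrist",bx,.073,P)*1000,1), [round(np.linalg.norm(p2w("wrist",bx,.073,P)[i]-p2w("wrist",bx,.073,P)[i-1])*1000,1) for i in(1,2,3,0)])
E
```

```text
green 784 [260.  87.] [551.4   8.1  73. ]
green 194 [94. 78.] [557.2 176.4  73. ]
green 188 [97. 93.] [542.7 175.2  73. ]
green 177 [100. 108.] [528. 174.  73.]
green 174 [102. 122.] [513.  172.8  73. ]
red 450 [464. 129.] [ 514.2 -210.2   73. ]
red 153 [421. 155.] [ 484.8 -167.8   73. ]
expected px [260.23828575  88.20131545]
[[585.2  26.2  73. ]
 [585.8  -7.4  73. ]
 [516.4  -9.6  73. ]
 [515.7  25.8  73. ]] [np.float64(33.6), np.float64(69.5), np.float64(35.5), np.float64(69.5)]
```

```bash
python3 -m jog '[[[-40,0,-40],[0,0,0],0],[[-60,0,-80],[0,0,0],0],[[-60,0,-100],[0,0,0],0],[[-60,0,-100],[0,0,0],0],[[-60,0,-100],[0,0,0],0]]'; python3 - <<'E'
from h import *
for n in("top","scene","wrist"):
    P=pose(); im=vision.capture(n).astype(int); r,g,b=im[...,0],im[...,1],im[...,2]
    e=w2p(n,[[.5505,.008,.073],[.537,.174,.073],[.5085,-.1635,.079],[.508,-.339,.079]],P); print(n,"expected",np.round(e,1).tolist())
    for k_,m in(("green",(g>r+70)&(g>b+70)),("red",(r>g+100)&(r>b+100))):
        m=cv2.morphologyEx(m.astype('uint8'),cv2.MORPH_CLOSE,np.ones((7,7)))
        k,l,s,c=cv2.connectedComponentsWithStats(m)
        print(k_,[(np.round(c[i],1).tolist(),s[i,2:].tolist()) for i in range(1,k) if s[i,4]>8])
E
```

```text
time_s: 44.62
position: [0.4119, 0.0053, 0.3685]
tcp_rot: [[1.0, 0.018, 0.004], [0.018, -1.0, -0.003], [0.004, 0.003, -1.0]]
force: [-0.6, 0.4, -0.8]
opening: 1.002
top expected [[258.0, 167.1], [201.0, 172.9], [317.6, 180.2], [377.5, 179.3]]
green [([258.6, 166.7], [6, 17, 95]), ([201.5, 173.4], [7, 20, 106])]
red [([152.6, 27.5], [16, 2, 19]), ([305.9, 44.6], [13, 2, 14]), ([331.2, 47.8], [19, 3, 20]), ([404.0, 57.5], [11, 2, 11]), ([343.8, 184.9], [3, 40, 45]), ([379.0, 185.7], [5, 4, 18]), ([318.9, 187.9], [5, 5, 22]), ([213.1, 234.3], [5, 5, 18])]
scene expected [[233.5, 172.6], [186.8, 188.0], [286.3, 164.1], [329.3, 152.2]]
green [([187.3, 188.6], [11, 10, 49])]
red [([460.6, 109.6], [17, 13, 125]), ([223.2, 219.0], [4, 3, 10])]
wrist expected [[260.1, 37.3], [128.8, 46.9], [393.8, 75.7], [525.3, 81.0]]
green [([259.9, 36.7], [14, 44, 561]), ([128.4, 47.9], [19, 49, 600])]
red [([432.7, 80.4], [17, 92, 432]), ([392.5, 94.2], [12, 11, 115]), ([162.7, 181.8], [10, 11, 69])]
```

```bash
python3 -c "
from rig import bot
print(bot.hand_in())"
```

```text
the job is handed in; nothing more can be done
None
```

The swap is done and handed in at about 45 s of the 144 s allowed. Both flat packs are on the chargers and both charged packs are in the docks, wide with wide and slim with slim. Each charged pack stood on the mat for a while, and I left the purple look-alike alone.

**Checks that passed:**
- **Seating height:** all four packs met resistance or took weight at the height expected for their well floor. No force reading passed about 10 N.
- **Close-up pictures:** wide flat, wide charged and slim flat each showed seated, level and parallel in their wells.
- **Slim charged:** the viewer's picture limit stopped me looking at this one after release, so I checked it by lamp position instead. Its lamps were within 1 px of the expected spot in both the top and wrist cameras, and its top plate was within about 2 mm and parallel to the dock.
- **Wide charged:** its lamps also matched within about 1 px in the top, scene and wrist cameras.

**Not confirmed at the end:**
- The scene camera found no green lamps for slim charged, probably because the arm hid them.
- Slim charged's plate measured 33.6 mm wide at one end and 35.5 mm at the other. I put this down to pixel size, since a tilt large enough to matter would also have shifted the lamps.

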